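# Shut off the refill supply at the checkout counter

## Task

The detergent refill station is to be shut off. Slide the cover of the long grey service box fully aside so that its two valves are revealed, then push the valve lever that has the round disc at its end fully shut, clockwise until it stops across its pipe. Leave the plain straight lever as it is, do not move or pick up any of the goods and things standing around the box, and leave the cover open.

Things in the scene. Friction and masses are not known exactly. Their poses are not given: they have to be found in the camera images.
- box: Long grey service box fixed to the counter, 560 mm (y) x 182 mm (x, over its rails) x 82 mm tall. Origin: centre of its underside, z = 0. Its y axis runs along its length; x points away from the robot at yaw 0. y = -275 to -10 mm is the open-topped valve bay under the cover; y = -10 to +280 mm is closed, flat at 70 mm height, with a meter dial. Rails along both long edges at x = +-88 mm, 82 mm tall
- bay_floor (a point): Centre of the valve bay's inner floor, 5 mm above the counter. The bay is 158 mm (box x) by 265 mm (box y) inside, its rim 72 mm above the counter. Two valves stand in it at box x = +25 mm, y = -200 mm and y = -90 mm, each within 4 mm; which of them has the disc-ended lever varies
- cover (a joint): Travel of the cover along the box's +y, m: 0 = bay covered, 0.275 = end stop, bay open, cover over the meter. Starts at 0 to 0.04. An aluminium plate 164 mm (x) x 275 mm (y) x 6 mm, upper face 78 mm above the counter, held between the rails (cannot be lifted). Slides under about 2.5 N and stays where left
- panel_centre (a point): Centre of the top face (98 mm above the counter) of the raised grey panel on the middle of the cover, moving with it. The panel is 120 mm (box x) x 110 mm (box y) x 20 mm tall, with upright sides to push against, too wide to grip; 82 mm of flat cover plate lies on either side of it along y
- round_lever (a joint): Angle of the lever to be shut, rad: 0 = open, along its pipe, pointing to the box's -x; turns clockwise seen from above to 1.571 = shut against its stop, across the pipe, pointing to the box's +y. Starts at 0 to 0.2. Turns under about 0.12 N m (2.5 N at the disc) and stays where left
- round_pivot (a point): On the disc-ended lever's pivot axis, level with the bar's top face (58 mm above the counter). Around it, beneath the lever, is a brass valve body 50 mm along the pipe x 28 mm across, top 38 mm (stem 43 mm) above the counter; the pipe along the box's x has its top at 33 mm
- round_end (a point): Centre of the disc at the free end of the lever to be shut, on its top face (58 mm above the counter), 54 mm from the pivot. The lever is a steel bar 14 mm wide ending in this round disc 28 mm across; bar and disc are 14 mm thick, 44 to 58 mm above the counter
- plain_lever (a joint): Angle of the other valve's lever, rad, same sense: 0 = open, 1.571 = shut. Starts at 0 to 0.2 and is to be left as it is. A straight steel bar 14 mm wide and 14 mm thick, 68 mm long from its pivot, without a disc, 44 to 58 mm above the counter
- plain_end (a point): Point on the top face of the plain straight lever (58 mm above the counter), 54 mm from its pivot and 14 mm short of its tip
- detergent: Bystander, to be left alone: a closed yellow detergent bottle, 68 mm across, 210 mm tall, loose on the counter. Origin at the centre of its underside
- tub_a: Bystander, to be left alone: a black lidded tub, 84 mm across, 75 mm tall, loose on the counter. Origin at the centre of its underside
- tub_b: Bystander, to be left alone: another black lidded tub of the same size, beside the box's valve end, loose on the counter. Origin at the centre of its underside
- tape: Bystander, to be left alone: a roll-shaped cardboard ring, 90 mm across, 24 mm tall, lying flat, loose on the counter. Origin at the centre of its underside
- soap: Bystander, to be left alone: a paper-wrapped soap packet 60 x 90 x 32 mm tall, loose on the counter. Origin at the centre of its underside
- stapler: Bystander, to be left alone: a black stapler 34 x 130 x 40 mm tall, loose on the counter. Origin at the centre of its underside
- can: Bystander, to be left alone: a steel can with a pale label, 66 mm across, 100 mm tall, loose on the counter. Origin at the centre of its underside

How it is judged:
On the way, in this order (a step that is already met when the one before it is completed fails the run):
1. the cover is slid fully aside (within 25 mm of its end stop) while the disc-ended lever is still open (value of joint cover above 0.25 m and value of joint round_lever below 0.8 rad), for 0.1 s.
2. the disc-ended lever is pushed shut (value of joint round_lever above 1.47 rad), for 0.2 s.
At the end, for the whole second after the job is handed in: The cover is within 25 mm of its open end stop, the disc-ended lever is at 1.47 rad or more (shut is 1.571), both at rest; the plain lever's end has moved less than 15 mm and every bystander less than 30 mm from its start (value of joint cover above 0.25 m and value of joint round_lever above 1.47 rad and distance of plain_end from where it was at the start of the episode below 0.015 m and velocity of joint round_lever between -0.05 and 0.05 rad/s and velocity of joint cover between -0.01 and 0.01 m/s and distance of each of detergent, tub_a, tub_b, tape, soap, stapler, can from where it was at the start of the episode below 0.03 m); the robot touches nothing.
It fails at once if the plain lever is moved (its end by more than 15 mm) (distance of plain_end from where it was at the start of the episode above 0.015 m).
It fails at once if a bystander is pushed, lifted, carried or tipped (moved more than 30 mm or tilted more than 0.5 rad) (distance of any of detergent, tub_a, tub_b, tape, soap, stapler, can from where it was at the start of the episode above 0.03 m or angle between any of detergent, tub_a, tub_b, tape, soap, stapler, can's own z axis and vertical above 0.5 rad).
It also fails if it takes over 48 s, if anything falls off the work surface, if the arm or the gripper's body presses on something with over 40 N, if the wrist force passes 120 N, or if a joint passes its speed limit or range.

## Robot

A 7-joint arm with a two-finger parallel gripper is mounted at the origin on the work surface. World frame = base frame: x ahead of the robot, y to its left, z up, the work surface at z = 0. Lengths are in m, angles in rad, forces in N, time in s.
With the tool pointing down it reaches from about 0.4 to 0.75 m from the base axis. Payload 19.5 kg.
Tool frame: the origin (TCP) lies at the very end of the fingers, on their centre line; the grasp point (between the pads) lies 19 mm behind it; z points along the fingers, x is the direction in which the jaws open and shut, and the axes are right-handed (so a half turn about z gives the same grasp; the last joint's range is limited). The gripper opens to 85 mm and grips with 20 to 120 N. Pads are 22 mm wide; open, the fingers measure 114 mm over their backs; the gripper's body (76 mm by 85 mm) begins 54 mm behind the grasp point. The pads swing forward as they close: fully open they stand 13 mm farther back than shut.
Start: joints at [-1.209, 0.707, -0.028, 1.485, 0.022, 0.951, -0.075], TCP at [0.226, 0.529, 0.231] pointing down, gripper open.
Joint ranges: [-2.71, 2.71], [-0.32, 2.16], [-1.57, 1.52], [0, 2.45], [-1.46, 4.6], [0, 2.02], [-2.83, 2.83]. Speed limits (rad/s): [1.89, 1.89, 2.57, 2.57, 3.01, 3.01, 3.01].

## Interface

Orientations are given as a rotation vector (axis times angle).
In Python, from workcell import r gives the robot as it stands. The module is installed in compiled form; this text tells all that it offers.
- The arm moves only by the tool apply_moves, never from a script. Its argument "targets" is a list of rows, each a list of 6 numbers: the shift along the world's x, y, z in mm, then the turn, a rotation vector about the world's x, y, z in degrees. A call has 1 to 10 rows; each row shifts and turns the pose as measured when the row begins; what a row does not reach is not made up. A row lasts 1/10 s, in which the tool goes at most 50 mm and 8.59 degrees, less where a joint would pass 70% of its speed; a pose out of reach is approached as far as the arm can. A call is refused whole if a number of a shift passes 50 or a number of a turn 8.59, either way. A call with a gripper value outside its range is refused whole. "gripper" is the opening, from -1 (shut) to 1 (fully open), set as the call begins (left out, the last holds). The fingers move at their own pace and stop on an object; "squeeze" is the grip in N (left out, the last holds). Time passes only in rows, so rows that do not move let the fingers close. It gives the time, the measured TCP pose, the force and the opening at its end, in the units of the state.
- r.get_state(): the state, without advancing time (a new reading comes with each control period).
- r.snapshot(name): name is "scene" or "top" or "wrist"; returns (picture, depth): 420x560x3 uint8, blue, green, red; 420x560 float32, m along the optical axis (not along the pixel's ray), 0 where there is no reading.
- r.get_calibration(name): a dict with "mtx" (3x3 intrinsics, pixels), "view" (4x4, takes a point from world to camera coordinates). Camera axes: x right, y down, z forward; pixel columns grow to the right and rows downward; lengths in m; the calibration is good to about 2 mm. A picture is of the moment at which its call begins: read the wrist's pose just before it. get_calibration takes no time and is no camera call; for the wrist camera it gives the pose at the moment of the call.
- r.job_done(): hands the job in, once; it reports no verdict.
The state is a dict: "time_s": time; "q": joint angles; "qvel": joint speeds; "joint_torque": joint torques, N m; "tool_pos": TCP position; "orientation": TCP orientation; "ft_force": force on the tool from outside, world axes, zero at the start; "ft_torque": the same for the moment, N m; "opening": finger opening in m.
Only numpy, scipy, OpenCV 4.12 (cv2) and the standard library are available. Lean on these libraries where they do the work, as an engineer would, in place of code of your own. Each camera call takes 0.05 s, during which the arm holds its last target. There are 200 camera calls.

## Working session

There is one attempt and no reset: what is moved stays moved. The work goes in short steps, Python scripts to look and compute and a tool call to move; the robot and the scene stay as the last step left them, time stands still between calls to the robot, and variables do not carry over. Pictures are saved under pics/ and viewed, about 8 in all and at most 12, crops included, and the job is handed in when it is done.

Besides the shell and the picture viewer there is one more tool, called after "Request:" as name(argument=value, ...), one argument or row to a line, values as JSON. apply_moves: Moves the arm, as the interface text tells. Its arguments: {"type":"object","properties":{"targets":{"type":"array","items":{"type":"array","items":{"type":"number"}}},"gripper":{"type":"number"},"squeeze":{"type":"number"}},"required":["targets"]}

```bash
mkdir -p pics; cat > h.py <<'E'
import numpy as np,cv2
from workcell import r
def cast(c,u,v,z):
    K=np.array(c['mtx']);V=np.array(c['view']);R=V[:3,:3];t=V[:3,3]
    o=-R.T@t;d=R.T@np.linalg.inv(K)@np.array([u,v,1.])
    return o+d*(z-o[2])/d[2]
def proj(c,p):
    K=np.array(c['mtx']);V=np.array(c['view']);q=K@(V[:3,:3]@np.array(p)+V[:3,3]);return q[:2]/q[2]
E
python3 - <<'E'
from h import *
s=r.get_state();print(s)
for n in("scene","top"):
    p,d=r.snapshot(n);cv2.imwrite(f"pics/{n}0.png",p);np.save(f"pics/{n}0d.npy",d)
    c=r.get_calibration(n);np.savez(f"pics/{n}.npz",**{k:np.array(c[k]) for k in("mtx","view")});print(n,c)
E
```

```text
{'time_s': 0.0, 'q': array([-1.2087258 ,  0.70712361, -0.02758388,  1.48498777,  0.02201514,
        0.95093188, -0.07552312]), 'qvel': array([ 0.00129056, -0.0008117 ,  0.00153258, -0.00083859, -0.00090968,
       -0.00052954,  0.00102396]), 'joint_torque': array([-4.53462708e-04, -8.83172822e+01,  1.23420998e+00, -2.36152697e+01,
        1.68698793e-02,  6.57622426e-03, -7.14242651e-05]), 'tool_pos': array([0.22582417, 0.52850376, 0.23081859]), 'orientation': array([ 2.62121757e+00,  1.73045554e+00, -1.43891992e-03]), 'ft_force': array([ 0.47755031, -0.18360151,  0.91047945]), 'ft_torque': array([-0.03117082, -0.04115304, -0.03042809]), 'opening': 0.08556431656473085}
scene {'mtx': array([[426.67218431,   0.        , 277.90325823],
       [  0.        , 426.67218431, 209.34911512],
       [  0.        ,   0.        ,   1.        ]]), 'view': array([[ 0.54882818,  0.83590873, -0.00665038, -0.26096646],
       [ 0.46892232, -0.31444439, -0.82537057, -0.17637885],
       [-0.69202564,  0.44986811, -0.56455221,  1.48585974],
       [ 0.        ,  0.        ,  0.        ,  1.        ]])}
top {'mtx': array([[413.60139687,   0.        , 283.0183569 ],
       [  0.        , 413.60139687, 204.10147911],
       [  0.        ,   0.        ,   1.        ]]), 'view': array([[-0.01264165, -0.99932929, -0.03436807, -0.00857208],
       [-0.99921857,  0.01391258, -0.03699592,  0.55519748],
       [ 0.03744925,  0.03387353, -0.99872426,  0.88511826],
       [ 0.        ,  0.        ,  0.        ,  1.        ]])}
```

View pics/top0.png

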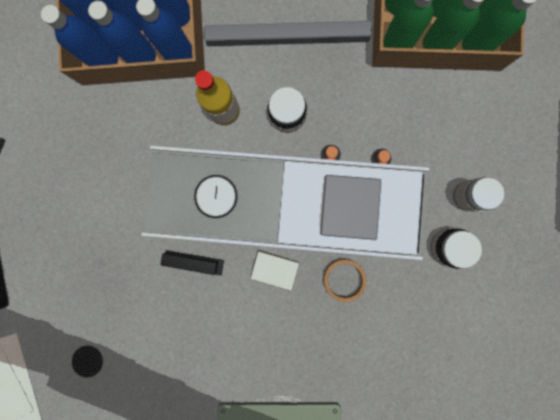

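View pics/scene0.png

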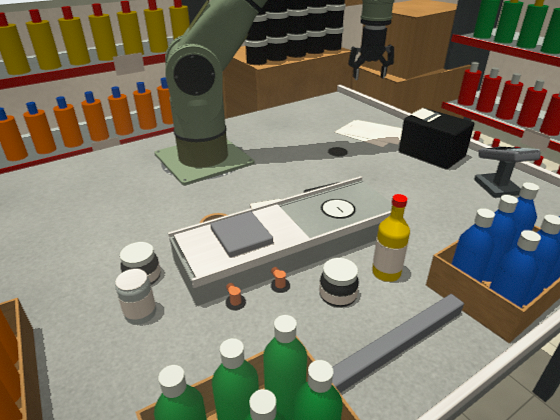

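The top view shows the box with panel at about (351,208), dial (216,196), rail ends (151,149), (428,169), (421,258), (143,235), tape (345,281) and the two black tubs and can off the box. I'll compute the pose from these.

```bash
python3 - <<'E'
from h import *
c=np.load("pics/top.npz")
P={k:cast(c,*k,.082) for k in[(151,149),(428,169),(421,258),(143,235)]}
for k in P:print(k,P[k].round(4))
a,b,e,f=P.values()
cen=(a+b+e+f)/4; yd=((a-b)+(f-e))[:2];yd/=np.linalg.norm(yd);xd=np.array([yd[1],-yd[0]])
print("box",cen.round(4),"yaw deg",np.degrees(np.arctan2(-yd[0],yd[1])),"len",np.linalg.norm(a-b),np.linalg.norm(f-e),np.linalg.norm(a-f))
img=cv2.imread("pics/top0.png").astype(int)
m=((img.max(2)<115)&(img.max(2)>60)).astype(np.uint8);m[:170]=0;m[245:]=0;m[:,:310]=0;m[:,390:]=0
n,l,s,ce=cv2.connectedComponentsWithStats(m);i=1+s[1:,4].argmax();print(s[i],ce[i])
rc=cv2.minAreaRect(np.argwhere(l==i)[:,::-1].astype(np.float32));print(rc)
pc=cast(c,*rc[0],.098)[:2];print("panel",pc,"boxframe",[(pc-cen[:2])@xd,(pc-cen[:2])@yd])
for n_,k in dict(cov1=(284,161),cov2=(421,172)).items():
    q=cast(c,*k,.078)[:2]-cen[:2];print(n_,q@xd,q@yd)
E
```

```text
(151, 149) [0.6676 0.2474 0.082 ]
(428, 169) [ 0.6176 -0.3054  0.082 ]
(421, 258) [ 0.4429 -0.2874  0.082 ]
(143, 235) [0.4942 0.2637 0.082 ]
box [ 0.5556 -0.0204  0.082 ] yaw deg -5.234944716146164 len 0.5550658990871699 0.5535540096977526 0.1741898196448439
[321 176   6  58  89] [323.01123596 204.59550562]
((323.00347900390625, 204.45863342285156), (1.5778642892837524, 57.21833801269531), 4.763641834259033)
panel [ 0.549961   -0.09673888] boxframe [np.float64(0.0013606238178453828), np.float64(-0.07649565334628279)]
cov1 0.0832001444999026 0.0067407311535752365
cov2 0.08140871492487696 -0.26607225654923383
```

Request:
apply_moves(
  targets=[
    [34,-35,0,0,0,6],
    [34,-35,0,0,0,6],
    [34,-35,0,0,0,6],
    [34,-35,0,0,0,0],
    [34,-35,0,0,0,0],
    [34,-35,0,0,0,0],
    [34,-35,0,0,0,0],
    [34,-35,0,0,0,0],
    [6,-49,0,0,0,0],
    [6,-49,0,0,0,0],
  ],
  gripper=-1,
)

```text
time_s: 1.1
tool_pos: [0.5114, 0.1441, 0.2276]
orientation: [-2.29, -2.147, 0.007]
ft_force: [1.3, 0.3, -0.3]
opening: 0.0002
```

Request:
apply_moves(
  targets=[
    [3,-48,0,0,0,0],
    [3,-48,0,0,0,0],
    [3,-48,0,0,0,0],
    [3,-48,0,0,0,0],
    [3,-48,0,0,0,0],
    [3,-48,0,0,0,0],
    [3,-48,0,0,0,0],
    [3,-45,0,0,0,0],
    [0,0,0,0,0,0],
  ],
)

```text
time_s: 2.0
tool_pos: [0.5316, -0.2593, 0.2255]
orientation: [-2.298, -2.137, 0.014]
ft_force: [0.5, 1.2, -0.6]
opening: -0.0002
```

Request:
apply_moves(
  targets=[
    [0,0,-40,0,0,0],
    [0,0,-40,0,0,0],
    [0,0,-30,0,0,0],
    [0,0,-15,0,0,0],
    [0,0,-8,0,0,0],
    [0,0,0,0,0,0],
  ],
)

```text
time_s: 2.6
tool_pos: [0.5302, -0.2609, 0.0867]
orientation: [-2.301, -2.133, 0.014]
ft_force: [0.8, 0.0, -0.6]
opening: 0.0005
```

```bash
python3 - <<'E'
from h import *
print(r.get_state()['tool_pos'])
a,_=r.snapshot("scene");c,_=r.snapshot("wrist");cv2.imwrite("pics/a1.png",cv2.resize(np.hstack([a,c]),(800,300)))
E
```

```text
[ 0.530177   -0.26086158  0.08668051]
```

View pics/a1.png

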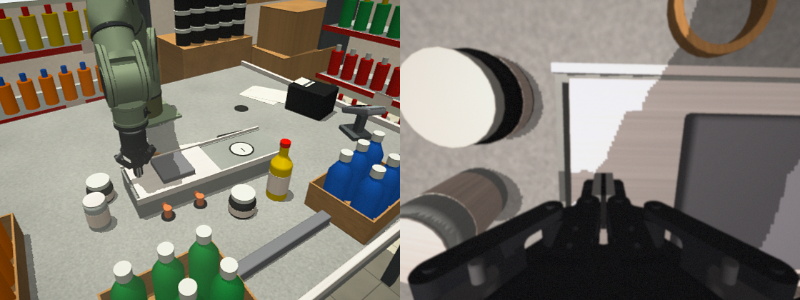

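Scene and wrist views show the closed fingers over the cover's end plate (tips at about (600,190)), beside the panel (edge at 690). I'll push along box +y.

Request:
apply_moves(
  targets=[
    [2,20,0,0,0,0],
    [2,15,0,0,0,0],
    [2,20,0,0,0,0],
    [2,20,0,0,0,0],
    [2,20,0,0,0,0],
    [2,20,0,0,0,0],
  ],
)

```text
time_s: 3.3
tool_pos: [0.5442, -0.1471, 0.0933]
orientation: [2.305, 2.123, -0.013]
ft_force: [-0.1, -3.5, -2.0]
opening: 0.0001
```

Request:
apply_moves(
  targets=[
    [2,20,-4,0,0,0],
    [2,20,-2,0,0,0],
    [2,20,-1,0,0,0],
    [2,20,-1,0,0,0],
    [2,20,0,0,0,0],
    [2,20,0,0,0,0],
  ],
)

```text
time_s: 3.9
tool_pos: [0.5571, -0.0249, 0.0934]
orientation: [2.3, 2.114, -0.015]
ft_force: [-0.2, -3.5, -2.9]
opening: 0.0
```

Request:
apply_moves(
  targets=[
    [2,15,-5,0,0,0],
    [2,15,-3,0,0,0],
    [2,15,-2,0,0,0],
    [1,12,-1,0,0,0],
  ],
)

```text
time_s: 4.3
tool_pos: [0.5636, 0.036, 0.092]
orientation: [2.296, 2.113, -0.013]
ft_force: [0.3, -3.0, -1.9]
opening: -0.0
```

Request:
apply_moves(
  targets=[
    [0,5,-2,0,0,0],
    [0,5,-1,0,0,0],
    [0,4,0,0,0,0],
    [0,4,0,0,0,0],
  ],
)

```text
time_s: 4.7
tool_pos: [0.5651, 0.0519, 0.0922]
orientation: [2.291, 2.107, -0.014]
ft_force: [3.1, -35.9, -12.5]
opening: 0.0
```

Stop reached (force 36 N). I'll back off, rise, and look into the bay.

Request:
apply_moves(
  targets=[
    [0,-8,0,0,0,0],
    [0,-20,0,0,0,0],
    [0,-20,30,0,0,0],
    [0,-10,45,0,0,0],
    [0,0,45,0,0,0],
    [0,0,45,0,0,0],
    [-5,45,45,0,0,0],
    [-5,45,0,0,0,0],
    [0,30,0,0,0,0],
    [0,0,0,0,0,0],
  ],
)

```text
time_s: 5.7
tool_pos: [0.5546, 0.103, 0.3028]
orientation: [2.293, 2.101, -0.004]
ft_force: [-0.5, -0.1, -0.3]
opening: 0.0001
```

```bash
python3 - <<'E'
from h import *
print(r.get_state()['tool_pos'])
a,_=r.snapshot("top");cv2.imwrite("pics/top1.png",a);cv2.imwrite("pics/a2.png",cv2.resize(a[130:290,220:460],(800,533),interpolation=cv2.INTER_CUBIC))
E
```

```text
[0.55460619 0.10296344 0.30282605]
```

View pics/a2.png

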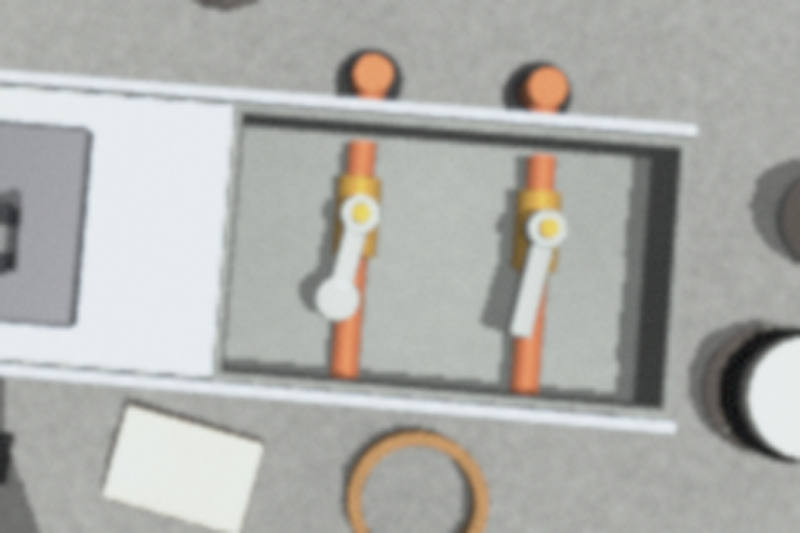

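The bay is open: the disc lever is the left one (pivot at crop (361,213), disc (337,299)), and the plain lever is the right one (pivot (548,228), tip (522,333)).

```bash
python3 - <<'E'
from h import *
c=np.load("pics/top.npz")
cen=np.array([.5556,-.0204]);yd=np.array([.0912,.9958]);xd=np.array([.9958,-.0912])
for n,(u,v) in dict(piv=(361,213),disc=(337,299),ppiv=(548,228),ptip=(522,333),coveredge=(228,240)).items():
    p=cast(c,220+u*.3,130+v*.3,.078 if n=='coveredge' else .058)[:2];print(n,p.round(4),[round((p-cen)@xd,4),round((p-cen)@yd,4)])
piv=cast(c,220+361*.3,130+213*.3,.058)[:2]
for th in (.2,.5,.8,1.1,1.4,1.571):
    d=-np.cos(th)*xd+np.sin(th)*yd; t=np.sin(th)*xd+np.cos(th)*yd   # lever dir, motion dir
    print(th,"disc",(piv+.054*d).round(4),"finger@16+14 behind",(piv+.054*d-.03*t).round(4))
E
```

```text
piv [ 0.5728 -0.1104] [np.float64(0.0253), np.float64(-0.088)]
disc [ 0.5203 -0.0949] [np.float64(-0.0283), np.float64(-0.0774)]
ppiv [ 0.562  -0.2239] [np.float64(0.0249), np.float64(-0.202)]
ptip [ 0.4982 -0.2068] [np.float64(-0.0401), np.float64(-0.1908)]
coveredge [ 0.5565 -0.0291] [np.float64(0.0017), np.float64(-0.0085)]
0.2 disc [ 0.5211 -0.0949] finger@16+14 behind [ 0.5125 -0.1236]
0.5 disc [ 0.528  -0.0803] finger@16+14 behind [ 0.5113 -0.1052]
0.8 disc [ 0.5389 -0.0684] finger@16+14 behind [ 0.5155 -0.0872]
1.1 disc [ 0.5528 -0.0602] finger@16+14 behind [ 0.5249 -0.0713]
1.4 disc [ 0.5685 -0.0566] finger@16+14 behind [ 0.5386 -0.0589]
1.571 disc [ 0.5777 -0.0566] finger@16+14 behind [ 0.5479 -0.0539]
```

Request:
apply_moves(
  targets=[
    [-8,-43,0,0,0,0],
    [-8,-43,0,0,0,0],
    [-8,-43,0,0,0,0],
    [-8,-43,0,0,0,0],
    [-8,-43,-30,0,0,0],
    [-7,-43,-40,0,0,0],
    [0,0,-40,0,0,0],
    [0,0,-40,0,0,0],
    [0,0,-30,0,0,0],
    [0,0,0,0,0,0],
  ],
)

```text
time_s: 6.75
tool_pos: [0.5022, -0.1656, 0.1277]
orientation: [2.302, 2.081, -0.006]
ft_force: [-0.0, -0.0, 0.8]
opening: 0.0003
```

```bash
python3 - <<'E'
from h import *
print(r.get_state()['tool_pos'])
c=r.get_calibration("wrist");a,_=r.snapshot("wrist")
for p in[(.5728,-.1104,.058),(.5203,-.0949,.058),(.4982,-.2068,.058)]:
    u=proj(c,p);print(u)
    cv2.circle(a,tuple(int(x) for x in u),4,(0,0,255),1)
b,_=r.snapshot("top");b=cv2.resize(b[130:290,220:460],(560,420))
cv2.imwrite("pics/a3.png",cv2.resize(np.hstack([a,b]),(800,300)))
E
```

```text
[ 0.50215355 -0.16560803  0.12771502]
[362.56539047 290.49523029]
[381.3612886  229.54989878]
[233.4078967  214.97851667]
```

View pics/a3.png

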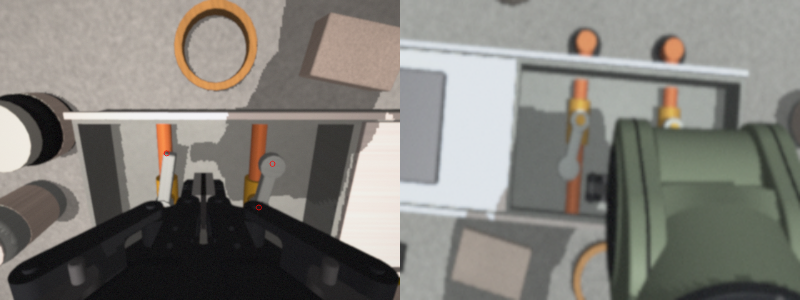

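```bash
python3 - <<'E'
from h import *
c=r.get_calibration("wrist");s=r.get_state();a,d=r.snapshot("wrist")
K=np.array(c['mtx']);V=np.array(c['view'])
v,u=np.mgrid[0:420,0:560];pc=np.stack([(u-K[0,2])/K[0,0]*d,(v-K[1,2])/K[1,1]*d,d],-1).reshape(-1,3)
w=(pc-V[:3,3])@V[:3,:3];w=w[d.ravel()>0]-s['tool_pos']
w=w[(abs(w[:,0])<.08)]
for z in range(-5,90,8):
    k=(w[:,2]*1e3>z)&(w[:,2]*1e3<z+8)&(w[:,2]>-.003)
    if k.sum():print(z,k.sum(),(w[k].min(0)*1e3).round(),(w[k].max(0)*1e3).round())
E
```

```text
-5 3 [-11.  -1.   3.] [-10.   5.   3.]
3 248 [-12. -12.   3.] [-5. 14. 11.]
11 394 [-12. -12.  11.] [-5. 14. 19.]
19 460 [-13. -12.  19.] [-6. 15. 27.]
27 380 [-13. -12.  27.] [-6. 15. 35.]
35 746 [-15. -19.  35.] [11. 23. 43.]
43 2058 [-18. -32.  43.] [11. 38. 51.]
51 4665 [-18. -38.  51.] [11. 44. 59.]
59 3412 [-20. -43.  59.] [10. 51. 67.]
67 6797 [-21. -49.  67.] [ 9. 59. 75.]
75 8859 [-22. -55.  75.] [ 9. 65. 83.]
83 14495 [-23. -58.  83.] [ 2. 66. 91.]
```

Request:
apply_moves(
  targets=[
    [6,9,-20,0,0,0],
    [0,0,0,0,0,0],
  ],
)

```text
time_s: 7.1
tool_pos: [0.5121, -0.157, 0.1152]
orientation: [2.294, 2.075, 0.004]
ft_force: [-0.3, -1.0, 0.9]
opening: 0.0003
```

Request:
apply_moves(
  targets=[
    [-2,0,-25,0,0,0],
    [-2,0,-25,0,0,0],
    [0,0,-12,0,0,0],
    [0,0,-4,0,0,0],
    [0,0,0,0,0,0],
  ],
)

```text
time_s: 7.6
tool_pos: [0.5114, -0.1596, 0.0558]
orientation: [2.288, 2.067, 0.012]
ft_force: [0.5, -0.5, 0.6]
opening: 0.0002
```

Request:
apply_moves(
  targets=[
    [0,0,-7,0,0,0],
    [0,0,-2,0,0,0],
    [0,15,0,0,0,0],
    [0,12,0,0,0,0],
    [0,10,0,0,0,0],
    [2,10,0,0,0,0],
  ],
)

```text
time_s: 8.2
tool_pos: [0.5143, -0.1128, 0.049]
orientation: [2.288, 2.062, 0.013]
ft_force: [-3.7, -4.6, -0.1]
opening: 0.0001
```

Request:
apply_moves(
  targets=[
    [4,9,0,0,0,0],
    [5,8,0,0,0,0],
    [5,6,0,0,0,0],
    [6,5,-1,0,0,0],
    [6,4,0,0,0,0],
    [6,2,0,0,0,0],
  ],
)

```text
time_s: 8.8
tool_pos: [0.548, -0.0751, 0.048]
orientation: [2.288, 2.064, 0.01]
ft_force: [-3.2, 0.6, 2.3]
opening: 0.0001
```

Request:
apply_moves(
  targets=[
    [5,1,0,0,0,0],
    [4,0,0,0,0,0],
    [4,0,0,0,0,0],
    [3,0,0,0,0,0],
  ],
)

```text
time_s: 9.2
tool_pos: [0.5624, -0.0737, 0.0474]
orientation: [2.292, 2.068, 0.002]
ft_force: [-33.6, 5.7, 24.5]
opening: -0.0002
```

The lever is against its stop. I'll back away, rise, and check.

Request:
apply_moves(
  targets=[
    [-6,0,0,0,0,0],
    [-15,0,0,0,0,0],
    [-10,-3,10,0,0,0],
    [0,0,45,0,0,0],
    [0,0,45,0,0,0],
    [0,0,45,0,0,0],
    [0,45,45,0,0,0],
    [0,45,20,0,0,0],
    [0,45,0,0,0,0],
    [0,45,0,0,0,0],
  ],
)

```text
time_s: 10.2
tool_pos: [0.5329, 0.0905, 0.2568]
orientation: [2.301, 2.047, 0.015]
ft_force: [1.1, -0.1, 0.1]
opening: -0.0001
```

```bash
python3 - <<'E'
from h import *
s=r.get_state();print(s['tool_pos'],s['ft_force'])
a,_=r.snapshot("top");cv2.imwrite("pics/top2.png",a)
b=cv2.imread("pics/top0.png")
cv2.imwrite("pics/a4.png",np.hstack([cv2.resize(a[130:290,220:460],(450,300),interpolation=cv2.INTER_CUBIC),cv2.resize(a,(350,300))]))
E
```

```text
[0.53289671 0.09050646 0.25682262] [ 1.11538852 -0.12851136  0.05352807]
```

View pics/a4.png

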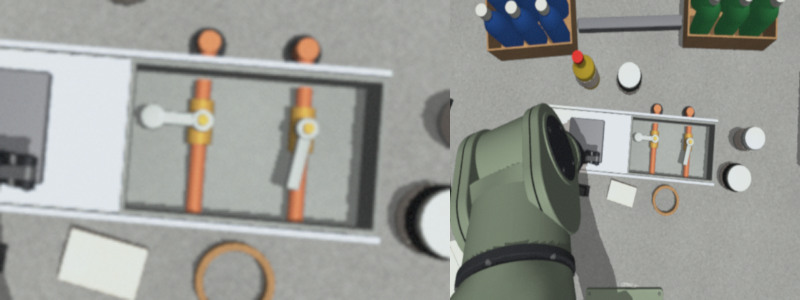

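The disc lever ((203,120) to (152,116) in the crop) now runs parallel to the rails, so it is shut. The plain lever, the cover and the visible goods look unchanged.

```bash
python3 -c "
from workcell import r
print(r.get_state()['qvel'].round(3));print(r.job_done())"
```

```text
[ 0.086  0.005 -0.027  0.033  0.001 -0.033  0.146]
the job is handed in; nothing more can be done
None
```

I slid the cover open to its end stop, pushed the disc-ended lever shut against its stop, and handed the job in at about 10 s. No verdict was reported.

- **Cover:** the force rose to 36 N at the end of the slide, which I took as the end stop. The last top view shows the bay fully open. I did not re-measure the cover's travel after backing off.
- **Disc-ended lever:** the last push met its stop at about 34 N, with 24 N of vertical force at the same time, which I did not look into. The last view shows the lever parallel to the rails, which is the shut position.
- **Plain lever and goods:** the plain lever looks unmoved in the before and after views. The goods visible from above look where they were. The arm hid the stapler in the last view, but the gripper never went near it. I judged all of this by eye.
- **At hand-in:** the gripper was clear of everything, about 0.26 m above the counter with near-zero wrist force. The arm was still settling slightly, with joint speeds up to 0.15 rad/s.

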